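# Run a stone-setter's screw stage to its stop and back to the index, slack taken up

### The arm

A 7-joint arm with a two-finger parallel gripper is mounted at the origin on the work surface. World frame = base frame: x ahead of the robot, y to its left, z up, the work surface at z = 0. Lengths are in m, angles in rad, forces in N, time in s.
With the tool pointing down it reaches from about 0.425 to 0.825 m from the base axis. Payload 3.6 kg.
Tool frame: the origin (TCP) lies between the finger pads; the fingertips stand 19 mm ahead of it and the grasp point (between the pads) is the TCP; x points along the fingers, y is the direction in which the jaws open and shut, and the axes are right-handed (so a half turn about x gives the same grasp; the last joint's range is limited). The gripper opens to 93 mm and grips with 3 to 60 N. Pads are 15 mm wide; open, the fingers measure 128 mm over their backs; the gripper's body (75 mm by 188 mm) begins 65 mm behind the grasp point.
Start: joints at [1.109, 0.615, -0.013, 1.423, 0.008, 1.103, -0.04], TCP at [0.274, -0.589, 0.238] pointing down, gripper open.
Joint ranges: [-3.12, 3.12], [-0.3, 2.06], [-1.34, 1.32], [0.26, 2.42], [-1.36, 4.5], [0.01, 1.98], [-2.84, 2.84]. Speed limits (rad/s): [2.79, 2.79, 3.14, 3.14, 3.14, 3.14, 3.14].

### API

Orientations are given as a rotation vector (axis times angle).
In Python, from bench import arm, ungrasp, grab, sensors, cams, spotter gives the robot as it stands. Calls block until the motion is done:
- arm.reach(position, orientation): joint-space move of the TCP to a pose.
- arm.line_to(position, max_speed=0.15, rotation=None, contact_N=None): straight line of the TCP; rotation=None keeps the orientation; max_speed is the mean speed in m/s. With contact_N (N) it stops when the force on the tool has changed by that much, and returns True; else False.
- arm.move_j(angles): joint-space move.
- ungrasp() and grab(): open the fingers fully, or close them until they stop; the grip force is fixed at half the most.
- arm.wait(seconds).
- arm.inverse_kinematics(position, orientation): joint angles nearest the present ones, or None.
- sensors.observe(): the state.
- cams.get_image(name): name is "scene" or "top" or "wrist"; returns a dict with "image" (400x640x3 uint8, red, green, blue), "vfov" (degrees; the focal length in pixels is half the picture's height over the tangent of half this angle, whatever the lens; pixels are square), "cx", "cy" (the principal point, pixels), "extrinsics" (4x4, takes a point from world to camera coordinates). Camera axes: x right, y up, looking along -z (the intrinsics and any distortion apply to the point x, -y, -z); pixel columns grow to the right and rows downward; lengths in m; the calibration is good to about 2 mm. A picture is of the moment at which its call begins. There is no depth.
A pose or a line that the arm cannot do raises arm.IKError and nothing moves.
- arm.job_done(): hands the job in, once; it reports no verdict.
Trained networks look in a picture, given as the dict that the camera call returned (one of the last four; its "shot" number tells which), for a name from the list of things; names that differ only in an ending like _2 or _b are one class to them, and where a whole thing is asked for, a point or a joint stands for the part that bears it (a point fixed in the world has none). Each returns a list of dicts, best first, with "p" (0 to 1); they miss things now and then, are a little off and sometimes report something else, mostly with a low value. They report only what shows in the picture. A call takes as long as a camera call.
- spotter.recognise(picture, name): "location" ([x, y, z] in m, in world coordinates, good to about 4 mm: the middle of the surface that is visible of it).
The state is a dict: "clock": time; "joints": joint angles; "qvel": joint speeds; "joint_torque": joint torques, N m; "tcp_pos": TCP position; "ee_rot": TCP orientation; "contact_force": force on the tool from outside, world axes, zero at the start; "moment": the same for the moment, N m; "opening": opening from 0.0 (shut) to 1.0 (fully open).
Only numpy, scipy, OpenCV 4.12 (cv2) and the standard library are available. Lean on these libraries where they do the work, as an engineer would, in place of code of your own. Each camera call takes 0.05 s, during which the arm holds its last target.

### The job

Turn the black knob of the screw stage clockwise (seen from above) to drive the stage past the brass index until it comes up gently against its end stop, felt but never pressed with more than 15 N; then turn the knob back until the stage's pointer lines up with the index tip, coming from that side only, so that the slack in the screw ends taken up in the returning direction, and let go. Grip the knob lightly, with under 15 N, move the stage by the knob alone without touching it, and leave the other things on the bench where they are.

Things in the scene. Friction and masses are not known exactly. Their poses are not given: they have to be found in the camera images.
- knob_grip (a point): Centre of the round black knurled knob, 48 mm diameter, 30 mm high, on a fixed vertical axis at one end of the screw stage; on the axis half-way up, 100 mm above the bench. Below the knob's rim (85 mm) it is free down to the grey gear head, 70 mm square, 62 mm high, but for a 26 mm collar up to 72 mm.
- knob: The same knob, origin at the same point. Clockwise from above drives the stage away from it, 10 mm per radian once slack is taken up; counter-clockwise brings it back. Drag about 0.06 N m turning free in the slack, 0.21 N m while pushing the stage. No end stops in the range needed; stays where it is left.
- pin (a point): Top centre of the 8 mm steel drive pin of the screw's nut, 64 mm above the bench, standing up through the slot in the stage's tongue. It follows the knob, 10 mm per radian.
- slot (a point): Centre of the slot in the stage's tongue, 56 mm above the bench; y along the slide away from the knob. Slot 14 mm long, so the 8 mm pin has 3 mm of play either way: the stage moves only when the pin pushes a slot end. The pin starts anywhere in the play. Slack taken up in returning: pin against the end nearer the knob (y = -3 mm).
- stage: Aluminium moving stage, 84 by 90 mm plate, top 58 mm above the bench, carrying a small steel vice with a ring (top 111 mm). Plate centre is 76 mm along +y from the slot centre. Origin under the slot centre at bench level; y along the slide away from the knob. Slides with about 15 N drag, stays where left.
- pointer (a point): Tip of the thin dark pointer in the middle of the stage's far long side, 49 mm above the bench; moves with the stage. y along the slide away from the knob.
- mark (a point): Tip of the thin dark blade of the fixed brass index block (9 by 14 by 46 mm, on the base's flange), 49 mm above the bench, just clear of the pointer's path. y along the slide away from the knob. The pointer starts 6 to 23 mm short of it (negative y here); lined up means equal y.
- burr_pot: Small red pot of burrs, 60 mm across, 60 mm high, loose on the bench; leave alone.
- burr_block: Small aluminium burr block, 36 mm square, 55 mm high with its burrs, loose; leave alone.
- setting_tool: Orange-handled setting tool 130 mm long lying loose on the bench; leave alone.
- stone_cup: White stone cup 52 mm across, 28 mm high, loose; leave alone.
- stop: Fixed end stop: dark block across the slide beyond the stage, with a domed 16 mm steel screw facing the stage at 44 mm height. Origin at bench level, 14 mm before the block's near face; y away from the knob. The screw's tip is set by hand anywhere 0 to 4 mm along +y of the origin. It meets the stage's end face, which is 45 mm along +y of the pointer. Rigid: 1 N on it adds 0.01 N m of knob torque.

How it is judged:
By the outcome, as a careful person would: the job done as asked, in the order asked, and still so for the second after the job is handed in, with the robot touching nothing.
It also fails if it takes over 72 s, if anything falls off the work surface, if the arm or the gripper's body presses on something with over 40 N, if the wrist force passes 120 N, or if a joint passes its speed limit or range.

## Working session

There is one attempt and no reset: what is moved stays moved. The work goes in short steps, each a Python script; the robot and the scene stay as the last script left them, time stands still between calls to the robot, and variables do not carry over. Pictures are saved under pics/ and viewed, and the job is handed in when it is done.

I'll start by looking at the scene.

```bash
ls; mkdir -p pics; python3 - <<'E'
from bench import arm, ungrasp, grab, sensors, cams, spotter
import cv2,numpy as np
s=sensors.observe(); print(s)
for n in ("scene","top","wrist"):
    p=cams.get_image(n); cv2.imwrite(f"pics/a_{n}.png",p["image"][:,:,::-1]); print(n,p["vfov"],p["cx"],p["cy"],np.round(p["extrinsics"],4).tolist(),[k for k in p])
    if n!="wrist":
        for t in ("knob_grip","knob","pin","slot","pointer","mark","stop","stage"):
            r=spotter.recognise(p,t); print(t,[(np.round(d["location"],4).tolist(),round(d["p"],2)) for d in r[:2]])
print(sensors.observe()["clock"])
E
```

```text
pics
{'clock': 0.0, 'joints': array([ 1.10852486,  0.61590127, -0.01265076,  1.42486854,  0.00809192,
        1.10342213, -0.04036766]), 'qvel': array([-0.00068923, -0.00013519, -0.0008059 , -0.00034764,  0.00028352,
        0.0004662 , -0.00076943]), 'joint_torque': array([ 3.45882181e-04, -4.58938551e+01,  2.09279344e-01, -1.65748286e+01,
       -6.10216311e-02,  2.04209285e-02,  2.51686097e-04]), 'tcp_pos': array([ 0.27408638, -0.58856985,  0.23650274]), 'ee_rot': array([ 1.98063119,  0.44129016, -1.98176879]), 'contact_force': array([-0.4328434 , -0.13490661,  0.58232484]), 'moment': array([0.0230778 , 0.01478583, 0.01741492]), 'opening': 0.9998029962176659}
scene 56.08979532293158 316.82854758197163 196.33113103803615 [[0.408, 0.9129, -0.0138, -0.2799], [-0.5656, 0.2646, 0.7811, 0.2575], [0.7167, -0.3109, 0.6242, -1.1493], [0.0, 0.0, 0.0, 1.0]] ['image', 'vfov', 'cx', 'cy', 'extrinsics', 'shot']
knob_grip [([0.6155, -0.1131, 0.1175], 0.93)]
knob [([0.6201, -0.1085, 0.1135], 0.68), ([0.5747, 0.0214, 0.059], 0.34)]
pin []
slot []
pointer [([0.5757, 0.0191, 0.0574], 0.98)]
mark [([
[... 324 characters left out ...]
.0, 1.0]] ['image', 'vfov', 'cx', 'cy', 'extrinsics', 'shot']
knob_grip [([0.5981, -0.1035, 0.1165], 0.77), ([0.5503, 0.0259, 0.0575], 0.65)]
knob [([0.6024, -0.105, 0.1142], 0.8)]
pin [([0.5741, -0.0364, 0.029], 0.58)]
slot [([0.5527, 0.0266, 0.0553], 0.72), ([0.4198, 0.0624, 0.0269], 0.45)]
pointer [([0.5537, 0.034, 0.0595], 0.7)]
mark [([0.5993, 0.0789, 0.0572], 0.42)]
stop [([0.5237, 0.1173, 0.0544], 0.57)]
stage [([0.5527, 0.0324, 0.0592], 0.91)]
wrist 64.22947255643672 322.005369042993 196.85446530668693 [[0.4224, -0.9064, -0.0005, -0.6508], [0.8686, 0.405, -0.2855, 0.0331], [0.259, 0.1202, 0.9584, -0.3919], [0.0, 0.0, 0.0, 1.0]] ['image', 'vfov', 'cx', 'cy', 'extrinsics', 'shot']
0.95
```

View pics/a_scene.png

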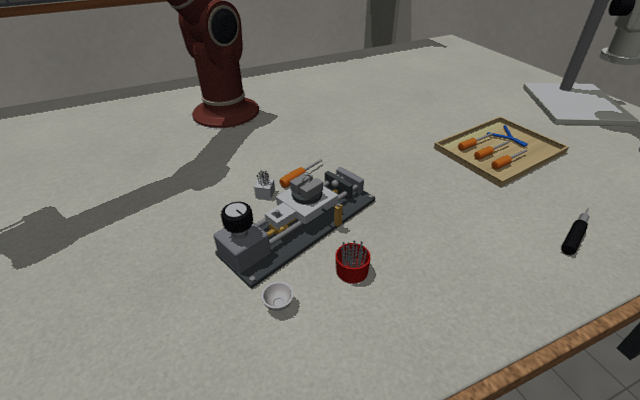

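View pics/a_top.png

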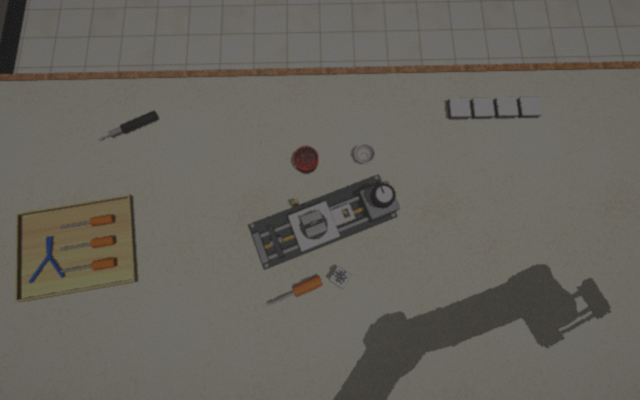

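View pics/a_wrist.png

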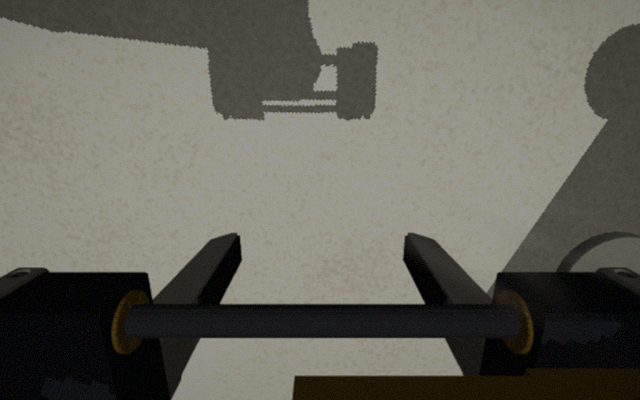

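```bash
cat > h.py <<'E'
from bench import arm, ungrasp, grab, sensors, cams, spotter
import cv2,numpy as np
from scipy.spatial.transform import Rotation as Ro
def rot(psi):
    c,s=np.cos(psi),np.sin(psi)
    return Ro.from_matrix(np.array([[0,c,s],[0,s,-c],[-1,0,0]])).as_rotvec()
def px(p,X):
    E=p["extrinsics"];f=200/np.tan(np.radians(p["vfov"])/2)
    q=E[:3,:3]@np.asarray(X)+E[:3,3]; return np.array([p["cx"]+f*q[0]/-q[2],p["cy"]-f*q[1]/-q[2]])
def ray(p,uv,z):
    E=p["extrinsics"];R=E[:3,:3];f=200/np.tan(np.radians(p["vfov"])/2)
    d=R.T@np.array([(uv[0]-p["cx"])/f,-(uv[1]-p["cy"])/f,-1]); c=-R.T@E[:3,3]
    return c+d*(z-c[2])/d[2]
def snap(n,fn):
    p=cams.get_image(n); cv2.imwrite("pics/"+fn,p["image"][:,:,::-1]); return p
E
python3 - <<'E'
from h import *
K=np.array([0.605,-0.106,0.10])
for d in range(-360,361,15):
    a=np.radians(d); q=arm.inverse_kinematics(K,rot(a)); 
    b=arm.inverse_kinematics([0.60,0.06,0.17],rot(a))
    print(d, None if q is None else np.round(q,2).tolist(), None if b is None else np.round(b,2).tolist())
print(sensors.observe()["clock"])
E
```

```text
-360 [0.33, 0.73, -0.32, 1.67, 0.3, 0.79, -0.13] [0.11, 0.64, -0.4, 1.64, 0.3, 0.92, -0.4]
-345 [0.36, 0.74, -0.37, 1.67, 0.35, 0.8, 0.09] [0.14, 0.65, -0.46, 1.64, 0.34, 0.93, -0.18]
-330 [0.39, 0.75, -0.43, 1.67, 0.4, 0.81, 0.31] [0.18, 0.66, -0.53, 1.64, 0.39, 0.95, 0.04]
-315 [0.42, 0.76, -0.49, 1.67, 0.45, 0.83, 0.53] [0.21, 0.67, -0.59, 1.64, 0.43, 0.96, 0.26]
-300 [0.46, 0.77, -0.54, 1.67, 0.5, 0.85, 0.75] [0.25, 0.69, -0.65, 1.64, 0.48, 0.98, 0.48]
-285 [0.49, 0.79, -0.6, 1.67, 0.55, 0.87, 0.96] [0.28, 0.7, -0.71, 1.64, 0.52, 1.0, 0.71]
-270 [0.52, 0.8, -0.66, 1.66, 0.6, 0.89, 1.18] [0.3, 0.72, -0.76, 1.63, 0.56, 1.02, 0.93]
-255 [0.54, 0.82, -0.71, 1.66, 0.65, 0.91, 1.41] [0.33, 0.73, -0.8, 1.63, 0.59, 1.03, 1.17]
-240 [0.73, 1.0, -1.15, 1.66, 0.99, 1.17, 1.41] [0.47, 0.88, -1.15, 1.63, 0.85, 1.21, 1.22]
-225 [0.73, 1.0, -1.15, 1.66, 0.99, 1.17, 1.67] [0.47, 0.88, -1.15, 1.63, 0.85, 1.21, 1.48]
-210 [0.73, 1.0, -1.15, 1.66, 0.99, 1.17, 1.93] [0.47, 0.88, -1.15, 1.63, 0.85, 1.21, 1.74]
-195 [-0.18, 0.78, 0.55, 1.69, -0.52, 0.83, -2.8] [0.47, 0.88, -1.15, 1.63, 0.85, 1.21, 2.0
[... 2737 characters left out ...]
0.16, 0.61, 0.04, 1.65, -0.03, 0.88, -1.94]
270 [0.11, 0.71, 0.04, 1.68, -0.04, 0.75, -1.4] [-0.12, 0.61, -0.02, 1.65, 0.02, 0.88, -1.72]
285 [0.15, 0.71, -0.02, 1.68, 0.02, 0.75, -1.19] [-0.08, 0.61, -0.08, 1.65, 0.06, 0.88, -1.5]
300 [0.19, 0.71, -0.08, 1.68, 0.08, 0.75, -0.98] [-0.05, 0.61, -0.15, 1.65, 0.11, 0.89, -1.28]
315 [0.22, 0.72, -0.14, 1.67, 0.13, 0.76, -0.77] [-0.01, 0.62, -0.21, 1.65, 0.15, 0.89, -1.06]
330 [0.26, 0.72, -0.2, 1.67, 0.19, 0.77, -0.55] [0.03, 0.62, -0.27, 1.64, 0.2, 0.9, -0.84]
345 [0.29, 0.73, -0.26, 1.67, 0.24, 0.77, -0.34] [0.07, 0.63, -0.34, 1.64, 0.25, 0.91, -0.62]
360 [0.33, 0.73, -0.32, 1.67, 0.3, 0.79, -0.13] [0.11, 0.64, -0.4, 1.64, 0.3, 0.92, -0.4]
1.0
```

```bash
python3 - <<'E'
from h import *
arm.reach([0.60,0.06,0.18],rot(np.radians(-70)))
p=snap("wrist","b_wrist.png"); np.save("b.npy",p,allow_pickle=True)
for t in ("knob_grip","pin","slot","pointer","mark","stop","stage"):
    r=spotter.recognise(p,t); print(t,[(np.round(d["location"],4).tolist(),round(d["p"],2),np.round(px(p,d["location"]))) for d in r[:3]])
s=sensors.observe(); print(s["clock"],s["tcp_pos"])
E
```

```text
knob_grip [([0.6208, -0.0903, 0.1064], 0.58, array([513., 255.])), ([0.5358, 0.1266, 0.0513], 0.18, array([229., 233.]))]
pin [([0.5879, -0.0315, 0.0272], 0.67, array([401., 228.]))]
slot [([0.5673, 0.0421, 0.0594], 0.88, array([326., 236.]))]
pointer [([0.5651, 0.0355, 0.0583], 0.91, array([332., 240.]))]
mark [([0.6086, 0.0796, 0.0551], 0.89, array([302., 180.]))]
stop [([0.5388, 0.1272, 0.054], 0.63, array([228., 232.]))]
stage [([0.5678, 0.038, 0.0583], 0.87, array([330., 237.]))]
3.975 [0.6000117  0.0598977  0.17998738]
```

View pics/b_wrist.png

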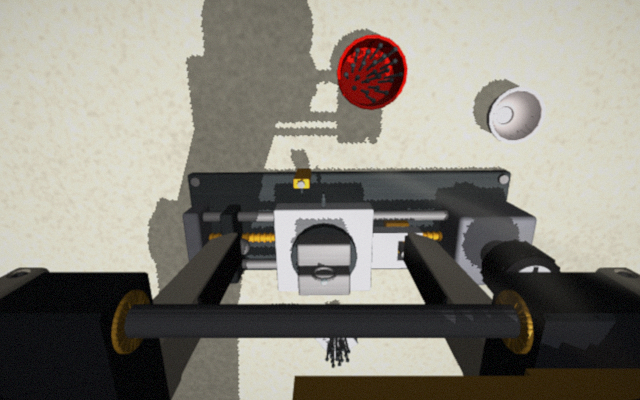

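```bash
python3 - <<'E'
import cv2,numpy as np
im=cv2.imread("pics/b_wrist.png"); c=im[165:265,180:540]
c=cv2.convertScaleAbs(c,alpha=1.6,beta=10); c1=cv2.resize(c[:, :],(792,220),interpolation=cv2.INTER_CUBIC)
d=cv2.resize(cv2.convertScaleAbs(im[165:215,270:370],alpha=2.2,beta=20),(790,360),interpolation=cv2.INTER_NEAREST)[:, :792]
cv2.imwrite("pics/b_zoom.png",np.vstack([c1[:, :790],d]))
E
```

```text
(no output)
```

View pics/b_zoom.png

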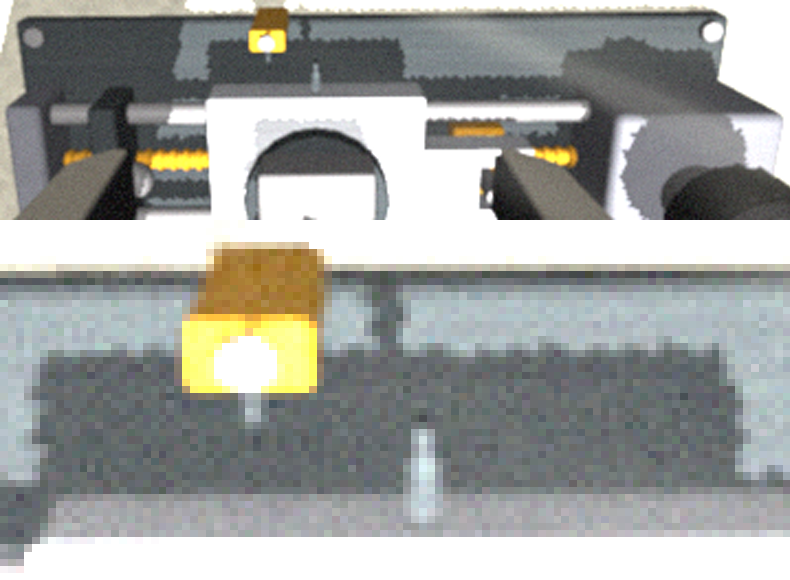

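```bash
python3 - <<'E'
from h import *
p=np.load("b.npy",allow_pickle=True).item()
a=ray(p,(195,181),.012);b=ray(p,(503,180),.012); print("slide az",np.degrees(np.arctan2(*(a-b)[[1,0]])),np.linalg.norm(a-b))
m=ray(p,(302.0,192.8),.049);q=ray(p,(323.3,194.2),.049);u=(a-b)/np.linalg.norm(a-b);print("mark",m,"ptr",q,"gap",(q-m)@u)
arm.reach([0.605,-0.106,0.236],rot(np.radians(90)))
p=snap("wrist","c_wrist.png"); np.save("c.npy",p,allow_pickle=True)
for t in ("knob_grip","knob"):
    r=spotter.recognise(p,t); print(t,[(np.round(d["location"],4).tolist(),round(d["p"],2),np.round(px(p,d["location"]))) for d in r[:3]])
s=sensors.observe(); print(s["clock"],s["tcp_pos"],s["contact_force"],s["moment"])
E
```

```text
slide az 110.07205062694555 0.3129963733264669
mark [0.59573549 0.07515563 0.049     ] ptr [0.60106326 0.05653399 0.049     ] gap -0.01931909076822836
knob_grip [([0.5998, -0.1103, 0.1131], 0.72, array([317., 189.]))]
knob [([0.5992, -0.1034, 0.1154], 0.58, array([325., 189.]))]
6.375 [ 0.60497058 -0.10566504  0.23593321] [-0.34401492 -0.46186388  0.54119777] [ 0.03841053 -0.19193122 -0.01595213]
```

View pics/c_wrist.png

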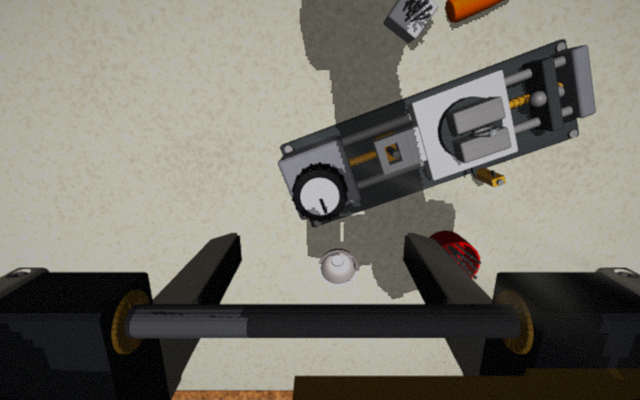

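```bash
python3 - <<'E'
from h import *
p=np.load("c.npy",allow_pickle=True).item()
im=p["image"]; g=im[165:225,285:355].min(2); m=(g>150).astype(np.uint8)
n,l,st,ce=cv2.connectedComponentsWithStats(m); i=1+np.argmax(st[1:,4]); print(st[i],ce[i]+[285,165])
c=cv2.resize(cv2.convertScaleAbs(im[155:240,270:370,::-1],alpha=1.5),(700,595),interpolation=cv2.INTER_NEAREST); cv2.imwrite("pics/c_zoom.png",c)
x,y=st[i][0]+st[i][2]/2-.5+285,st[i][1]+st[i][3]/2-.5+165; print(x,y,ray(p,(x,y),.115))
E
```

```text
[ 16  13  38  37 975] [319.36717949 194.39384615]
319.5 196.0 [ 0.60537368 -0.10824746  0.115     ]
```

View pics/c_zoom.png

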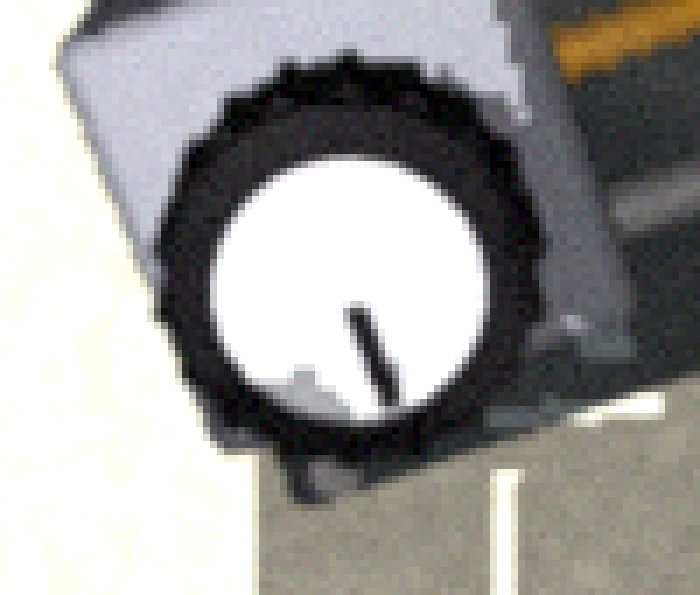

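```bash
cat >> h.py <<'E'
K0=np.array([0.6055,-0.1078,0.10])
def yh(psi): return np.array([np.cos(psi),np.sin(psi),0.])
def zh(psi): return np.array([np.sin(psi),-np.cos(psi),0.])
def nt(psi,bias,n=3):
    f=np.mean([ (sensors.observe()["contact_force"]) for _ in range(n)],0)-bias
    return f@yh(psi), -f@zh(psi), f[2]
E
python3 - <<'E'
from h import *
psi=np.radians(90)
st=K0-0.014*yh(psi)
arm.line_to(st+[0,0,.05],max_speed=.15)
s=sensors.observe();print(s["clock"],s["contact_force"],s["moment"])
arm.line_to(st,max_speed=.08)
s=sensors.observe();print(s["clock"],s["tcp_pos"],s["contact_force"],s["moment"]); b=s["contact_force"]
r=arm.line_to(K0-0.026*yh(psi),max_speed=.012,contact_N=2.5)
s=sensors.observe();print(r,s["clock"],s["tcp_pos"],s["contact_force"],s["moment"],(K0-s["tcp_pos"])@yh(psi))
print(nt(psi,b)); print(sensors.observe()["clock"])
p=snap("wrist","d_wrist.png")
E
```

```text
7.1083 [0.25901175 0.48347894 0.21482602] [ 0.09210677 -0.15410708 -0.01102477]
7.8833 [ 0.60579425 -0.12156138  0.10012133] [ 0.66540556 -0.70527226 -0.15404693] [ 0.03675199 -0.19955462 -0.02980426]
True 8.6333 [ 0.60505767 -0.13042159  0.09936458] [-0.1530608   0.70855271 -0.18166748] [ 0.10295892 -0.1877724   0.04756386] 0.022621590268862596
(np.float64(1.4138249760019561), np.float64(0.8184663624034919), np.float64(-0.02762054560155547))
8.6333
```

View pics/d_wrist.png

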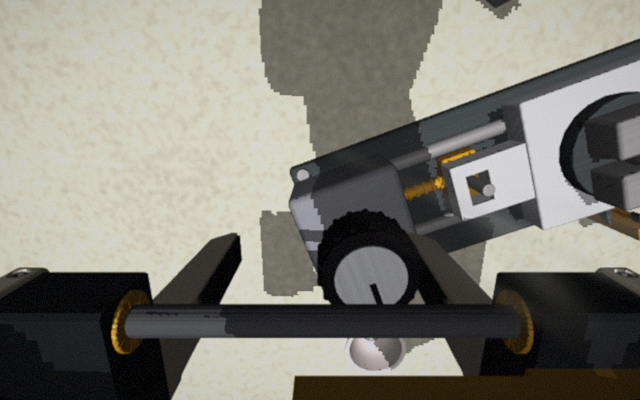

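```bash
cat >> h.py <<'E'
BI=np.array([0.2,-0.2,0.1])
def avg(bias=BI,n=4,dt=.02):
    L=[]
    for _ in range(n):
        arm.wait(dt); s=sensors.observe(); L.append(np.r_[s["contact_force"],s["moment"],s["tcp_pos"]])
    m=np.mean(L,0); return m[:3]-bias,m[3:6],m[6:],s["clock"]
E
python3 - <<'E'
from h import *
psi=np.radians(90)
for off in (.023,.024,.025,.026,.027,.028,.029,.030):
    arm.line_to(K0-off*yh(psi),max_speed=.01)
    f,m,t,c=avg()
    print(off,round(c,2),"N %.2f T %.2f z %.2f"%(f@yh(psi),-f@zh(psi),f[2]),np.round(m,3),np.round((K0-t)*1000,2))
    if f@yh(psi)>7: break
E
```

```text
0.023 9.03 N 1.07 T 0.35 z 0.04 [ 0.298 -0.031  0.039] [ 0.31 22.64  0.21]
0.024 9.34 N 4.16 T 0.43 z -1.93 [0.852 0.002 0.027] [ 0.29 22.7   0.23]
0.025 9.66 N 6.00 T 0.69 z -2.82 [ 1.188 -0.055  0.028] [ 0.26 22.73  0.27]
0.026 9.97 N 7.67 T 0.64 z -2.97 [ 1.422 -0.075 -0.013] [ 0.24 22.74  0.33]
```

```bash
cat >> h.py <<'E'
import json
def orbit(psi,off,dpsi,Ntar,steps,stopf=None,lead=0.0,sp=.03,K=K0,verbose=1,gain=.00025,nmax=13.5,d=-1):
    """step psi; off = pressing offset; returns psi,off"""
    for i in range(steps):
        psi+=dpsi
        pos=K-off*yh(psi)+lead*zh(psi)
        arm.line_to(pos,max_speed=sp,rotation=rot(psi))
        f,m,t,c=avg(n=3,dt=.015)
        N=f@yh(psi);T=-f@zh(psi)
        if verbose: print("%.2f psi %.3f off %.4f N %.2f T %.2f z %.2f | dev %s"%(c,psi,off,N,T,f[2],np.round([(K-t)@yh(psi)*1000,(t-K)@zh(psi)*1000],2)))
        if N>nmax: off-=.0015
        off+=float(np.clip((Ntar-N)*gain,-.0006,.0006))
        if stopf and stopf(N,T): print("STOPF");break
        if c>62: print("TIME"); break
    json.dump([psi,off],open("st.json","w")); return psi,off
E
python3 - <<'E'
from h import *
p0,o=orbit(np.radians(90),.027,-.05,10.,8)
print(p0,o); snap("wrist","e_wrist.png")
E
```

```text
10.28 psi 1.521 off 0.0270 N 8.45 T 1.84 z -3.37 | dev [22.83 -0.74]
10.57 psi 1.471 off 0.0274 N 8.10 T 2.52 z -3.07 | dev [22.92 -1.12]
10.88 psi 1.421 off 0.0279 N 9.35 T 2.14 z -3.46 | dev [22.98 -1.32]
11.18 psi 1.371 off 0.0280 N 9.90 T 2.18 z -3.81 | dev [23.05 -1.45]
11.47 psi 1.321 off 0.0280 N 9.24 T 3.53 z -4.06 | dev [23.11 -1.92]
11.78 psi 1.271 off 0.0282 N 8.99 T 5.52 z -2.65 | dev [23.17 -2.57]
12.07 psi 1.221 off 0.0285 N 8.42 T 5.92 z -2.04 | dev [23.24 -2.89]
12.38 psi 1.171 off 0.0289 N 9.38 T 5.74 z -3.15 | dev [23.3  -3.13]
1.1707963267948962 0.029041704370316463
```

View pics/e_wrist.png

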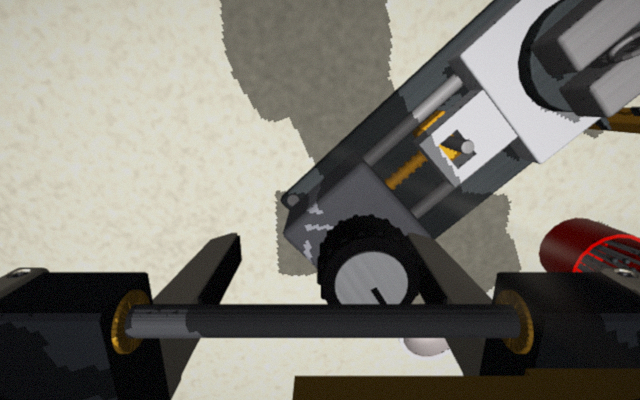

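```bash
python3 - <<'E'
from h import *
psi,off=json.load(open("st.json"))
K=K0-[0,0,.002]
psi,off=orbit(psi,off+.0012,-.03,12.3,8,K=K)
p=snap("wrist","f_wrist.png")
E
```

```text
12.72 psi 1.141 off 0.0302 N 9.84 T 4.99 z -0.58 | dev [23.32 -1.97]
13.03 psi 1.111 off 0.0308 N 10.91 T 6.05 z -0.39 | dev [23.35 -2.57]
13.32 psi 1.081 off 0.0312 N 11.49 T 7.07 z -0.27 | dev [23.39 -3.08]
13.62 psi 1.051 off 0.0314 N 11.82 T 6.93 z 0.04 | dev [23.43 -3.51]
13.93 psi 1.021 off 0.0315 N 11.15 T 7.71 z -1.23 | dev [23.46 -3.71]
14.22 psi 0.991 off 0.0318 N 11.39 T 7.89 z -0.77 | dev [23.49 -4.  ]
14.53 psi 0.961 off 0.0320 N 11.96 T 7.99 z -1.18 | dev [23.53 -4.14]
14.82 psi 0.931 off 0.0321 N 11.05 T 7.99 z -1.15 | dev [23.58 -4.22]
```

View pics/f_wrist.png

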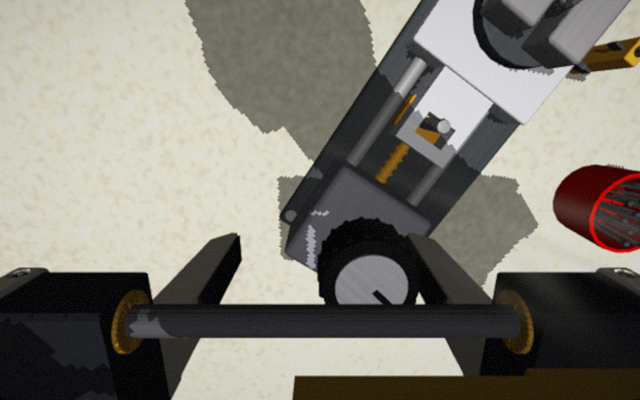

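```bash
python3 - <<'E'
from h import *
psi,off=json.load(open("st.json"))
K=K0-[0,0,.0025]
psi,off=orbit(psi,off+.0009,-.05,13.2,8,K=K,nmax=14.2)
p=snap("wrist","g_wrist.png")
E
```

```text
15.18 psi 0.881 off 0.0333 N 13.14 T 8.65 z -1.32 | dev [23.63 -4.4 ]
15.47 psi 0.831 off 0.0333 N 12.75 T 8.23 z -1.78 | dev [23.67 -4.69]
15.78 psi 0.781 off 0.0335 N 13.12 T 8.35 z -2.77 | dev [23.7  -4.91]
16.07 psi 0.731 off 0.0335 N 13.39 T 8.29 z -2.48 | dev [23.75 -5.02]
16.38 psi 0.681 off 0.0334 N 13.06 T 8.49 z -3.52 | dev [23.78 -5.01]
16.68 psi 0.631 off 0.0335 N 12.78 T 8.34 z -3.56 | dev [23.81 -5.01]
16.98 psi 0.581 off 0.0336 N 12.59 T 7.78 z -3.62 | dev [23.82 -5.03]
17.27 psi 0.531 off 0.0337 N 13.76 T 8.84 z -4.48 | dev [23.85 -5.05]
```

View pics/g_wrist.png

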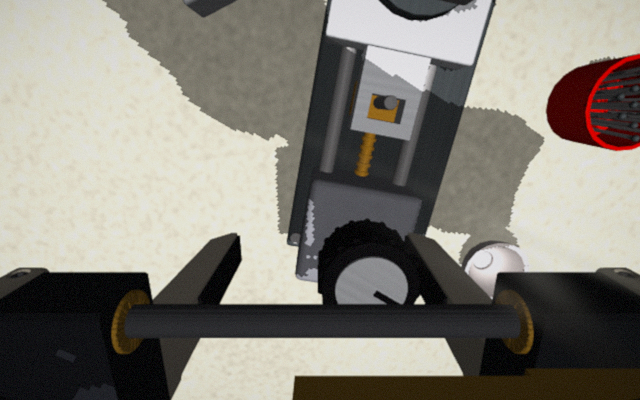

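```bash
cat >> h.py <<'E'
def orbit2(psi,off,dz,dpsi,Ntar,steps,stopf=None,sp=.03,sgn=1,nmax=14.2,tmax=62,every=1,n=3):
    T5=[]
    for i in range(steps):
        psi+=dpsi
        arm.line_to(K0-[0,0,dz]-off*yh(psi),max_speed=sp,rotation=rot(psi))
        f,m,t,c=avg(n=n,dt=.015)
        N=f@yh(psi);T=-f@zh(psi)*sgn
        if i%every==0: print("%.2f psi %.3f off %.4f dz %.4f N %.2f T %.2f z %.2f | dev %s"%(c,psi,off,dz,N,T,f[2],np.round([(K0-t)@yh(psi)*1000,(t-K0)@zh(psi)*1000],2)))
        if N>nmax: off-=.0006
        off+=float(np.clip((Ntar-N)*.00025,-.0005,.0005)); dz+=float(np.clip(-f[2]*.0003,-.0008,.0008))
        T5.append(T)
        if stopf and stopf(N,T,T5): print("STOPF %.2f psi %.3f N %.2f T %.2f"%(c,psi,N,T));break
        if c>tmax: print("TIME"); break
    json.dump([psi,off,dz],open("st.json","w")); return psi,off,dz
E
python3 - <<'E'
from h import *
psi,off=json.load(open("st.json"))
orbit2(psi,off,.0035,-.06,13.1,15,every=2,stopf=lambda N,T,L:np.mean(L[-2:])>10 and len(L)>1)
p=snap("wrist","h_wrist.png")
E
```

```text
17.62 psi 0.471 off 0.0336 dz 0.0035 N 12.07 T 7.42 z -1.84 | dev [23.82 -4.08]
18.23 psi 0.351 off 0.0342 dz 0.0043 N 12.19 T 7.43 z -1.17 | dev [23.84 -3.9 ]
18.82 psi 0.231 off 0.0347 dz 0.0049 N 11.96 T 7.20 z -0.71 | dev [23.85 -4.01]
19.43 psi 0.111 off 0.0352 dz 0.0053 N 12.89 T 7.17 z -0.94 | dev [23.84 -4.45]
20.02 psi -0.009 off 0.0354 dz 0.0057 N 12.38 T 7.04 z -0.15 | dev [23.82 -4.56]
20.62 psi -0.129 off 0.0357 dz 0.0059 N 12.20 T 7.88 z -0.46 | dev [23.79 -4.91]
21.23 psi -0.249 off 0.0359 dz 0.0062 N 12.54 T 6.94 z -0.05 | dev [23.75 -5.24]
21.82 psi -0.369 off 0.0360 dz 0.0065 N 12.82 T 7.01 z 0.37 | dev [23.7  -5.53]
```

View pics/h_wrist.png

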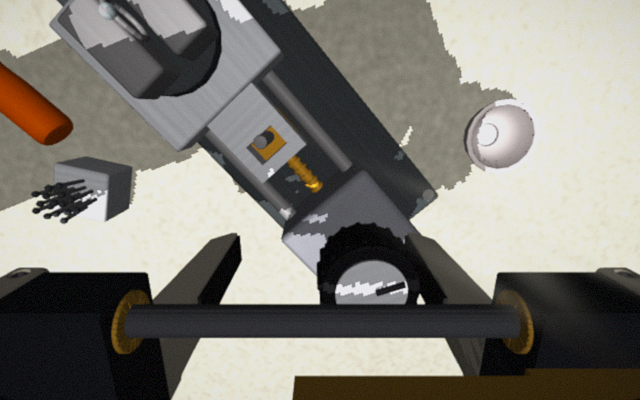

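```bash
python3 - <<'E'
from h import *
psi,off,dz=json.load(open("st.json"))
arm.line_to(K0-[0,0,.001]-.015*yh(psi),max_speed=.1,rotation=rot(psi))
for a in (psi,.4,1.1):
    if a!=psi: arm.line_to(K0-.015*yh(a),max_speed=.1,rotation=rot(a))
    f,m,t,c=avg(bias=0,n=8,dt=.02); print(round(c,2),a,"F",np.round(f,2),"N %.2f T %.2f"%(f@yh(a),-f@zh(a)),np.round(m,3), np.round((t-K0)*1000,1))
    if a==.4: p=snap("wrist","i_wrist.png"); np.save("i.npy",p,allow_pickle=True)
E
```

```text
22.38 -0.36920367320510433 F [0.01 0.12 0.13] N -0.04 T 0.11 [-0.022 -0.053 -0.004] [-14.9   4.8  -1.2]
23.43 0.4 F [-0.1  -0.04  0.11] N -0.11 T 0.00 [ 0.011 -0.117  0.001] [-13.9  -5.6   0. ]
24.46 1.1 F [-0.04  0.23 -0.32] N 0.18 T 0.14 [ 0.023 -0.125 -0.01 ] [ -6.8 -13.2   0.1]
```

View pics/i_wrist.png

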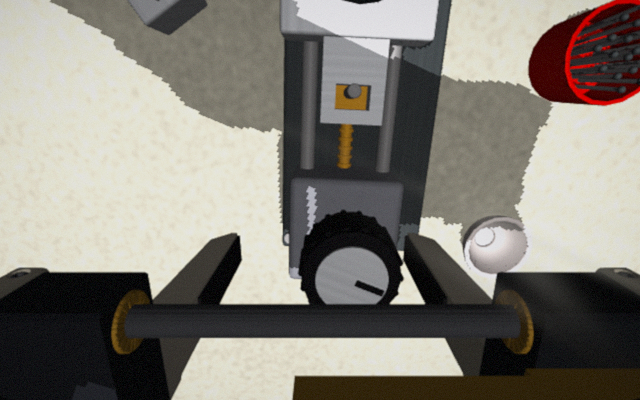

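```bash
cat > o3.py <<'E'
from h import *
import h
h.BI=np.array([0,0,0.])
KH=K0+np.array([0,0,.010])
def orbit3(psi,off,dz,lead,dpsi,Ntar,steps,stopf=None,sp=.03,sgn=1,nmax=14.3,tmax=64,every=1,n=3,fin=1):
    # fin=+1: pad on +y side presses
    L=[]
    for i in range(steps):
        psi+=dpsi
        arm.line_to(KH-[0,0,dz]-fin*off*yh(psi)+lead*zh(psi),max_speed=sp,rotation=rot(psi))
        f,m,t,c=avg(bias=0,n=n,dt=.015)
        N=fin*f@yh(psi);T=-f@zh(psi)*sgn
        if i%every==0: print("%.2f psi %.3f off %.4f dz %.4f N %.2f T %.2f z %.2f | dev %s"%(c,psi,off,dz,N,T,f[2],np.round([(KH-t)@yh(psi)*1000,(t-KH)@zh(psi)*1000,(t-KH)[2]*1000],2)))
        if N>nmax: off-=.0006
        off+=float(np.clip((Ntar-N)*.0002,-.0005,.0005)); dz+=float(np.clip(-f[2]*.0001,-.0004,.0004))
        L.append((psi,N,T))
        if stopf and stopf(L): print("STOPF %.2f psi %.3f N %.2f T %.2f"%(c,psi,N,T));break
        if c>tmax: print("TIME"); break
    json.dump([psi,off,dz,lead],open("st.json","w")); return psi,off,dz,lead
E
python3 - <<'E'
from o3 import *
a=1.1
arm.line_to(KH-.020*yh(a),max_speed=.08)
for off in (.028,.0305): 
    arm.line_to(KH-[0,0,.001]-off*yh(a),max_speed=.03)
    f,m,t,c=avg(bias=0,n=4); print(c,off,f@yh(a),f[2])
orbit3(a,off,.0015,.0,-.04,13.2,9)
p=snap("wrist","j_wrist.png")
E
```

```text
25.2333 0.028 6.363533963888803 -1.4004768679524287
25.55 0.0305 9.948832951610047 -3.791184122034432
25.85 psi 1.060 off 0.0305 dz 0.0015 N 8.99 T 0.95 z -0.49 | dev [23.47 -1.07 -0.66]
26.15 psi 1.020 off 0.0310 dz 0.0015 N 9.64 T 2.49 z -0.39 | dev [23.53 -1.83 -0.71]
26.45 psi 0.980 off 0.0315 dz 0.0016 N 9.79 T 3.12 z -0.25 | dev [23.59 -2.51 -0.74]
26.75 psi 0.940 off 0.0320 dz 0.0016 N 10.31 T 3.48 z -0.74 | dev [23.64 -3.16 -0.76]
27.05 psi 0.900 off 0.0325 dz 0.0017 N 10.82 T 4.73 z -0.39 | dev [23.68 -3.8  -0.78]
27.35 psi 0.860 off 0.0330 dz 0.0017 N 11.26 T 5.65 z -1.06 | dev [23.77 -4.45 -0.81]
27.65 psi 0.820 off 0.0334 dz 0.0018 N 11.28 T 6.33 z -0.34 | dev [23.79 -5.09 -0.82]
27.95 psi 0.780 off 0.0337 dz 0.0019 N 12.30 T 7.11 z -0.94 | dev [23.86 -5.72 -0.85]
28.25 psi 0.740 off 0.0339 dz 0.0020 N 11.71 T 7.42 z -1.35 | dev [23.9  -6.   -0.84]
```

View pics/j_wrist.png

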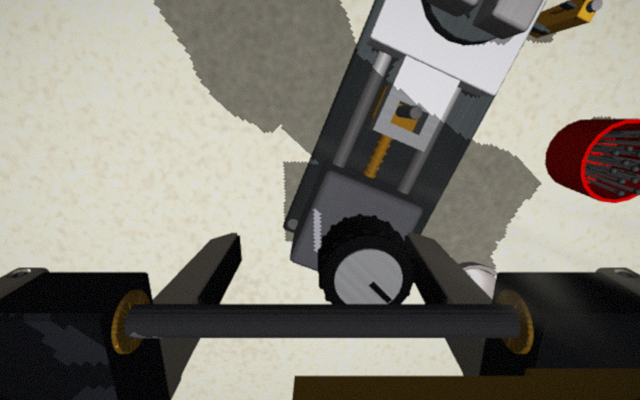

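```bash
python3 - <<'E'
from o3 import *
psi,off,dz,lead=json.load(open("st.json"))
for k in range(2):
    psi+=.11; lead+=.003
    arm.line_to(KH-[0,0,dz]-off*yh(psi)+lead*zh(psi),max_speed=.03,rotation=rot(psi))
    f,m,t,c=avg(bias=0,n=3); print(round(c,2),psi,"N %.2f T %.2f z %.2f"%(f@yh(psi),-f@zh(psi),f[2]),(t-KH)@zh(psi))
orbit3(psi,off+.0005,dz,lead,-.04,13.4,8)
p=snap("wrist","k_wrist.png")
E
```

```text
28.73 0.8499999999999998 N 12.16 T 7.05 z 0.57 -0.0023505010613909046
29.15 0.9599999999999997 N 12.07 T 6.66 z 1.42 0.0011276575408360914
29.45 psi 0.920 off 0.0347 dz 0.0021 N 12.86 T 6.93 z 0.31 | dev [23.69  0.44 -0.97]
29.75 psi 0.880 off 0.0348 dz 0.0021 N 13.03 T 7.97 z 0.32 | dev [23.72 -0.1  -0.98]
30.05 psi 0.840 off 0.0349 dz 0.0020 N 12.80 T 8.00 z -0.31 | dev [23.78 -0.49 -0.98]
30.35 psi 0.800 off 0.0350 dz 0.0021 N 12.95 T 8.57 z -0.43 | dev [23.8  -0.78 -0.96]
30.65 psi 0.760 off 0.0351 dz 0.0021 N 13.88 T 8.43 z -1.28 | dev [23.84 -0.99 -0.98]
30.95 psi 0.720 off 0.0350 dz 0.0022 N 13.42 T 8.82 z -1.38 | dev [23.89 -1.13 -1.01]
31.25 psi 0.680 off 0.0350 dz 0.0024 N 13.21 T 8.94 z -0.87 | dev [23.92 -1.23 -1.01]
31.55 psi 0.640 off 0.0351 dz 0.0025 N 13.55 T 8.98 z -1.53 | dev [23.93 -1.33 -1.02]
```

View pics/k_wrist.png

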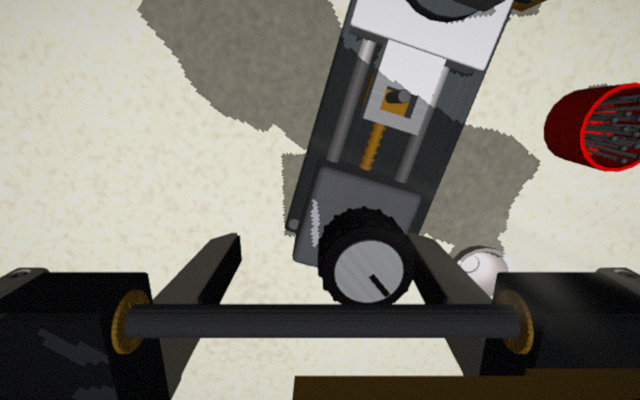

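```bash
python3 - <<'E'
from o3 import *
psi,off,dz,lead=json.load(open("st.json"))
orbit3(psi,off,dz,lead,-.065,13.5,14,n=2,stopf=lambda L:len(L)>2 and np.mean([l[2] for l in L[-2:]])>10.3)
p=snap("wrist","l_wrist.png")
E
```

```text
31.88 psi 0.575 off 0.0350 dz 0.0026 N 13.13 T 8.14 z -1.85 | dev [23.98 -1.26 -1.04]
32.17 psi 0.510 off 0.0351 dz 0.0028 N 13.67 T 8.76 z -1.64 | dev [24.03 -1.24 -1.05]
32.45 psi 0.445 off 0.0351 dz 0.0030 N 13.25 T 8.54 z -2.16 | dev [24.06 -1.29 -1.05]
32.73 psi 0.380 off 0.0351 dz 0.0032 N 14.19 T 8.58 z -2.40 | dev [24.07 -1.33 -1.07]
33.02 psi 0.315 off 0.0350 dz 0.0034 N 13.64 T 8.63 z -1.87 | dev [24.09 -1.2  -1.08]
33.30 psi 0.250 off 0.0350 dz 0.0036 N 13.06 T 8.23 z -2.58 | dev [24.09 -1.14 -1.06]
33.58 psi 0.185 off 0.0350 dz 0.0039 N 13.41 T 7.82 z -2.01 | dev [24.11 -1.07 -1.1 ]
33.87 psi 0.120 off 0.0351 dz 0.0041 N 13.50 T 8.70 z -1.49 | dev [24.09 -1.04 -1.1 ]
34.15 psi 0.055 off 0.0351 dz 0.0042 N 13.60 T 7.77 z -2.15 | dev [24.12 -1.02 -1.11]
34.43 psi -0.010 off 0.0350 dz 0.0044 N 13.19 T 8.06 z -0.98 | dev [24.09 -0.97 -1.12]
34.72 psi -0.075 off 0.0351 dz 0.0045 N 13.82 T 7.88 z -1.86 | dev [24.09 -0.99 -1.12]
35.00 psi -0.140 off 0.0350 dz 0.0047 N 13.98 T 8.27 z -1.20 | dev [24.04 -0.97 -1.11]
35.28 psi -0.205 off 0.0349 dz 0.0048 N 13.77 T 7.88 z -0.66 | dev [24.01 -0.93 -1.11]
35.57 psi -0.270 off 0.0349 dz 0.0049 N 13.46 T 7.79 z -1.17 | dev [24.   -0.91 -1.1 ]
```

View pics/l_wrist.png

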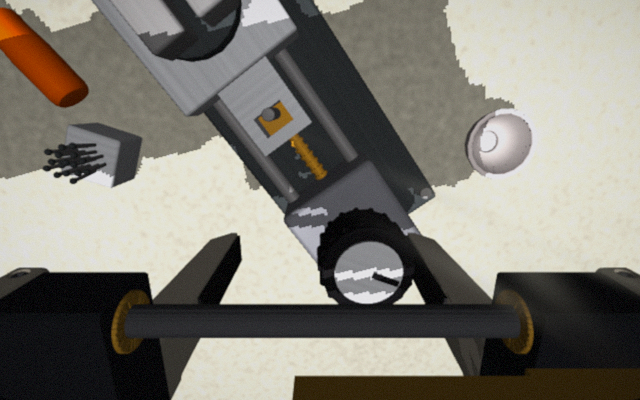

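```bash
python3 - <<'E'
from h import *
p=cams.get_image("wrist"); np.save("l.npy",p,allow_pickle=True)
q=np.load("c.npy",allow_pickle=True).item(); i=np.load("i.npy",allow_pickle=True).item()
def z(p,x0,y0,w=60):
    return cv2.resize(cv2.convertScaleAbs(p["image"][y0:y0+w,x0:x0+w,::-1],alpha=1.5),(390,390),interpolation=cv2.INTER_NEAREST)
cv2.imwrite("pics/l_zoom.png",np.hstack([z(q,365,125),z(p,240,85)]))
u=np.array([-.3432,.9393,0])
for n,pp,uv in (("c",q,(392,152)),("i",i,(352,97)),("l",p,(273,117))):
    print(n,((ray(pp,uv,.058)-K0)@u)*1000)
E
```

```text
c 79.17383911580835
i 81.78635736467616
l 88.62594087336856
```

View pics/l_zoom.png

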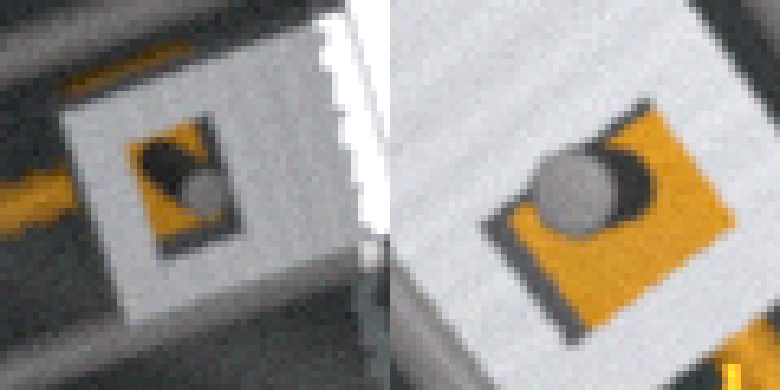

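```bash
python3 - <<'E'
from o3 import *
psi,off,dz,lead=json.load(open("st.json"))
orbit3(psi,off+.0003,dz,lead,-.07,13.9,13,n=2,every=2,sp=.04,nmax=14.6,stopf=lambda L:len(L)>2 and np.mean([l[2] for l in L[-2:]])>10.2)
p=snap("wrist","m_wrist.png"); np.save("m.npy",p,allow_pickle=True)
E
```

```text
35.95 psi -0.340 off 0.0352 dz 0.0050 N 14.41 T 7.80 z -0.71 | dev [23.98 -0.96 -1.12]
36.52 psi -0.480 off 0.0350 dz 0.0052 N 14.10 T 7.92 z -0.88 | dev [23.88 -1.02 -1.07]
37.08 psi -0.620 off 0.0350 dz 0.0053 N 14.19 T 8.01 z -0.34 | dev [23.79 -1.05 -1.06]
37.65 psi -0.760 off 0.0349 dz 0.0053 N 14.75 T 7.41 z 0.42 | dev [23.66 -1.08 -1.02]
38.22 psi -0.900 off 0.0344 dz 0.0052 N 13.99 T 7.33 z 0.74 | dev [23.52 -0.73 -1.06]
38.78 psi -1.040 off 0.0345 dz 0.0050 N 13.54 T 7.49 z 0.39 | dev [23.36 -0.8  -0.98]
39.35 psi -1.180 off 0.0345 dz 0.0049 N 13.49 T 7.86 z 0.39 | dev [23.22 -1.05 -0.93]
```

View pics/m_wrist.png

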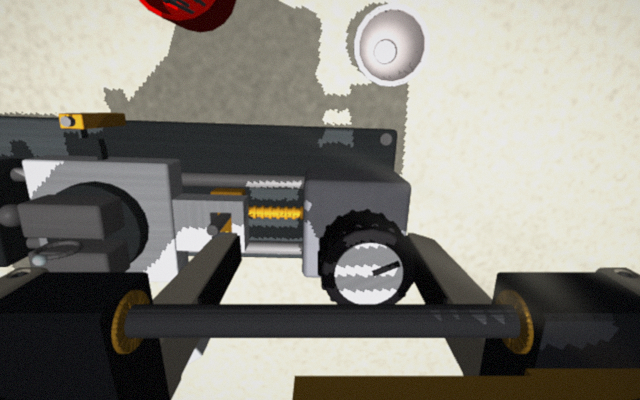

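```bash
python3 - <<'E'
from h import *
p=np.load("m.npy",allow_pickle=True).item()
u=np.array([-.3432,.9393,0]);n=np.array([.9393,.3432,0])
for uv,z in (((222,222),.058),((25,160),.058),((180,160),.058)):
    r=ray(p,uv,z); print(uv,(r-K0)@u*1000,(r-K0)@n*1000)
im=cv2.convertScaleAbs(p["image"][100:275,0:240,::-1],alpha=1.7); cv2.imwrite("pics/m_zoom.png",cv2.resize(im,(792,578),interpolation=cv2.INTER_CUBIC))
E
```

```text
(222, 222) 87.56783843132898 3.039933415134829
(25, 160) 206.78949595881622 39.92059151689079
(180, 160) 111.81477333323666 43.34652576768903
```

View pics/m_zoom.png

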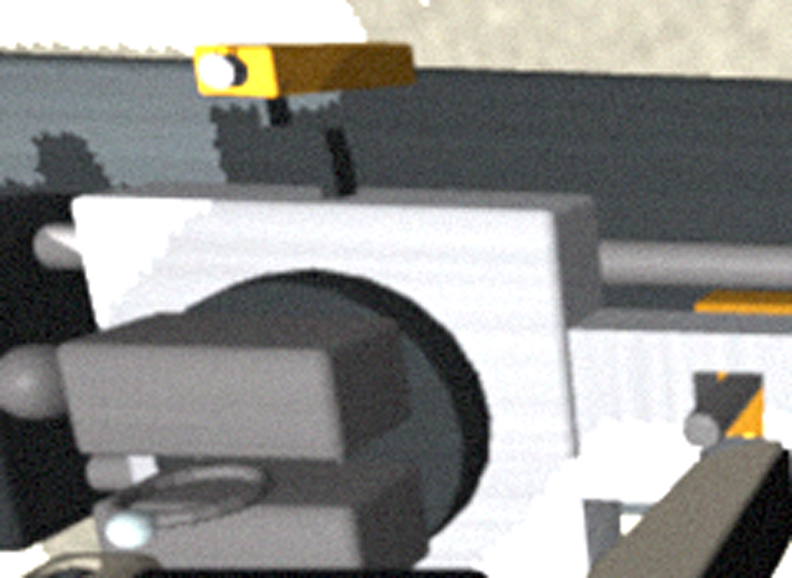

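```bash
python3 - <<'E'
from o3 import *
psi,off,dz,lead=json.load(open("st.json"))
s=sensors.observe(); R=Ro.from_rotvec(s["ee_rot"]).as_matrix(); print(psi,s["clock"]); print(np.round(R,4)); print(np.round(Ro.from_rotvec(rot(psi)).as_matrix(),4))
print("yaw act",np.arctan2(R[1,1],R[0,1]))
f=s["contact_force"]; print(f, s["moment"], s["tcp_pos"]-K0, f@R)
E
```

```text
-1.180000000000001 39.4
[[ 0.0264  0.3793 -0.9249]
 [-0.0112 -0.925  -0.3797]
 [-0.9996  0.0204 -0.0202]]
[[ 0.      0.3809 -0.9246]
 [-0.     -0.9246 -0.3809]
 [-1.      0.      0.    ]]
yaw act -1.1816327834971578
[12.78578133 -9.03039562  1.43747933] [-2.14057269 -2.76068477  0.41172083] [-0.00786074  0.0218327   0.00908949] [-0.9984726  13.2327977  -8.42536133]
```

```bash
python3 - <<'E'
from h import *
p=np.load("m.npy",allow_pickle=True).item()
u=np.array([-.3432,.9393,0]);n=np.array([.9393,.3432,0])
a=ray(p,(84.8,137),.049);b=ray(p,(102,139.4),.049);print(a,b,(a-b)@u*1000,(a-K0)@u*1000, (b-K0)@u*1000)
q=np.load("b.npy",allow_pickle=True).item()
a=ray(q,(302.0,192.8),.049);b=ray(q,(323.3,194.2),.049);print(a,b,(a-b)@u*1000,(a-K0)@u*1000, (b-K0)@u*1000)
E
```

```text
[0.59673618 0.07474004 0.049     ] [0.59932027 0.06441687 0.049     ] 10.583418141766222 174.46760304985352 163.88418490808726
[0.59573549 0.07515563 0.049     ] [0.60106326 0.05653399 0.049     ] 19.31979419047742 175.2014014100593 155.88160721958192
```

```bash
cat > o4.py <<'E'
from o3 import *
def meas(psi,fin=1,sgn=1,n=3):
    f,m,t,c=avg(bias=0,n=n,dt=.012); return fin*f@yh(psi),-f@zh(psi)*sgn,f[2],(t-KH)@zh(psi)*1000,c
def arc(psi,off,dz,lead,dpsi,rate,Ntar,steps,stopf=None,fin=1,sgn=1,tmax=66,zg=.0002):
    L=[]
    p0=KH-[0,0,dz]-fin*off*yh(psi)+lead*zh(psi)
    for i in range(steps):
        psi+=dpsi
        p1=KH-[0,0,dz]-fin*off*yh(psi)+lead*zh(psi)
        arm.line_to(p1,max_speed=max(np.linalg.norm(p1-p0),1e-4)*rate/abs(dpsi),rotation=rot(psi)); p0=p1
        N,T,z,d,c=meas(psi,fin,sgn)
        print("%.2f psi %.3f off %.4f dz %.4f N %.2f T %.2f z %.2f dev %.2f"%(c,psi,off,dz,N,T,z,d))
        off+=float(np.clip((Ntar-N)*.00035,-.0006,.0006)); dz+=float(np.clip(-z*zg,-.0004,.0004))
        L.append((N,T,d))
        if stopf and stopf(L): print("STOPF");break
        if c>tmax: print("TIME");break
    json.dump([psi,off,dz,lead],open("st.json","w")); return psi,off,dz,lead
E
python3 - <<'E'
from o4 import *
psi,off,dz,lead=json.load(open("st.json"))
lead=.001; arm.line_to(KH-[0,0,dz]-off*yh(psi)+lead*zh(psi),max_speed=.02)
print(meas(psi))
off+=.0002; lead=.006; arm.line_to(KH-[0,0,dz]-off*yh(psi)+lead*zh(psi),max_speed=.01)
print(meas(psi))
arc(psi,off,dz,lead,-.12,.2,14.,3,stopf=lambda L:L[-1][1]>10.3)
p=snap("wrist","n_wrist.png"); np.save("n.npy",p,allow_pickle=True)
im=cv2.convertScaleAbs(p["image"][100:275,0:240,::-1],alpha=1.7); cv2.imwrite("pics/n_zoom.png",cv2.resize(im,(792,578),interpolation=cv2.INTER_CUBIC))
E
```

```text
(np.float64(12.558294534766828), np.float64(1.8776143937718632), np.float64(5.951797504780075), np.float64(-2.172541250272134), 39.825)
(np.float64(14.17995912831685), np.float64(8.48295577212284), np.float64(0.24385126623686018), np.float64(-0.9616237280634814), 40.5)
41.27 psi -1.300 off 0.0348 dz 0.0048 N 13.75 T 8.72 z 0.77 dev -1.58
42.05 psi -1.420 off 0.0349 dz 0.0047 N 14.39 T 8.70 z 1.49 dev -1.66
42.83 psi -1.540 off 0.0348 dz 0.0044 N 14.45 T 9.02 z 2.22 dev -1.68
```

View pics/n_wrist.png

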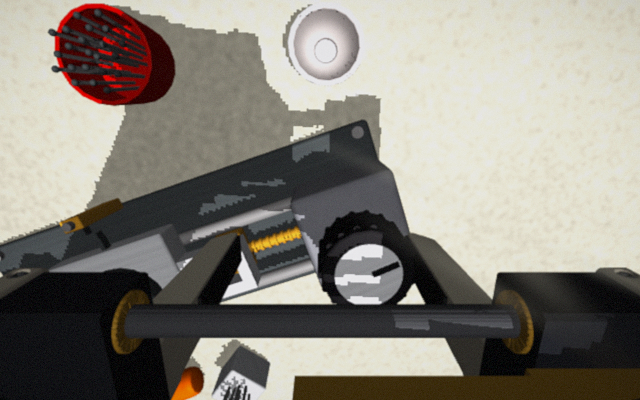

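```bash
python3 - <<'E'
from o4 import *
psi,off,dz,lead=json.load(open("st.json"))
arc(psi,off,dz,lead,-.11,.23,14.1,9,zg=.0003,stopf=lambda L:L[-1][1]>10.1 or L[-1][2]<-2.7 or (len(L)>1 and L[-1][1]<8.0 and L[-2][1]<8.0))
p=snap("wrist","o_wrist.png"); np.save("o.npy",p,allow_pickle=True)
E
```

```text
43.52 psi -1.650 off 0.0346 dz 0.0040 N 13.79 T 8.75 z 1.50 dev -1.69
44.17 psi -1.760 off 0.0347 dz 0.0036 N 14.46 T 8.58 z 1.48 dev -1.68
44.83 psi -1.870 off 0.0346 dz 0.0032 N 13.85 T 8.47 z 1.49 dev -1.75
45.48 psi -1.980 off 0.0347 dz 0.0028 N 14.36 T 8.49 z 2.09 dev -1.84
46.12 psi -2.090 off 0.0346 dz 0.0024 N 14.25 T 8.92 z 1.79 dev -1.95
46.77 psi -2.200 off 0.0345 dz 0.0020 N 14.51 T 8.50 z 2.05 dev -2.10
47.42 psi -2.310 off 0.0344 dz 0.0016 N 14.04 T 9.02 z 2.11 dev -2.21
48.08 psi -2.420 off 0.0344 dz 0.0012 N 14.62 T 8.88 z 2.18 dev -2.39
48.73 psi -2.530 off 0.0342 dz 0.0008 N 15.09 T 9.15 z 2.29 dev -2.51
```

View pics/o_wrist.png

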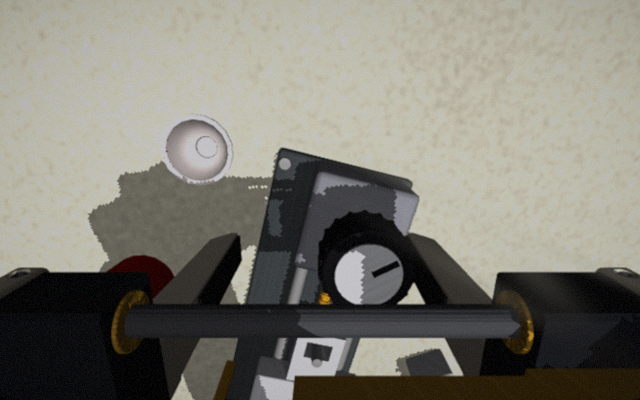

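```bash
python3 - <<'E'
from o4 import *
psi,off,dz,lead=json.load(open("st.json"))
arc(psi,off-.0003,dz,lead,-.05,.2,13.9,9,zg=.0003,stopf=lambda L:L[-1][1]>9.8 or (len(L)>1 and L[-1][2]<L[-2][2]-.45) or (len(L)>1 and L[-1][1]<8.0 and L[-2][1]<8.0))
p=snap("wrist","p_wrist.png"); np.save("p.npy",p,allow_pickle=True)
E
```

```text
49.21 psi -2.580 off 0.0336 dz 0.0004 N 13.75 T 9.30 z 1.40 dev -2.29
49.63 psi -2.630 off 0.0336 dz -0.0000 N 13.92 T 9.26 z 0.57 dev -2.20
50.06 psi -2.680 off 0.0336 dz -0.0002 N 13.91 T 8.35 z 1.07 dev -2.22
50.48 psi -2.730 off 0.0336 dz -0.0005 N 14.19 T 9.42 z 0.96 dev -2.18
50.91 psi -2.780 off 0.0335 dz -0.0008 N 14.11 T 9.11 z -0.03 dev -2.12
51.33 psi -2.830 off 0.0334 dz -0.0008 N 14.13 T 8.10 z 0.15 dev -2.22
51.76 psi -2.880 off 0.0334 dz -0.0009 N 14.52 T 8.68 z 1.16 dev -2.30
52.18 psi -2.930 off 0.0331 dz -0.0012 N 13.80 T 8.93 z 0.24 dev -2.18
52.61 psi -2.980 off 0.0332 dz -0.0013 N 14.49 T 9.06 z 0.67 dev -2.20
```

View pics/p_wrist.png

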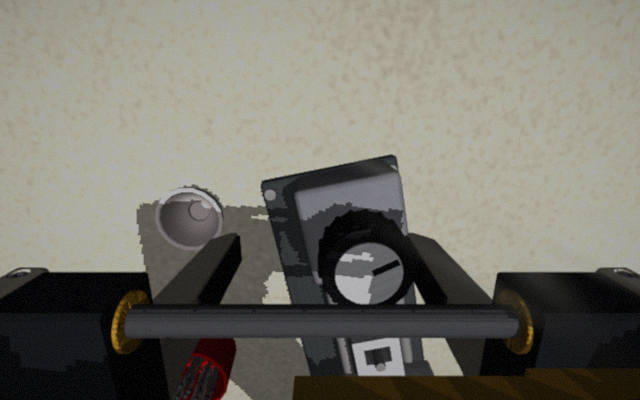

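```bash
python3 - <<'E'
from h import *
q=np.load("c.npy",allow_pickle=True).item(); u=np.array([-.3432,.9393,0])
im=cv2.convertScaleAbs(q["image"][60:160,480:600,::-1],alpha=1.8); cv2.imwrite("pics/c_stop.png",cv2.resize(im,(720,600),interpolation=cv2.INTER_CUBIC))
for uv in ((531,101),(540,99),(548,97)): print(uv,(ray(q,uv,.044)-K0)@u*1000)
m=np.load("m.npy",allow_pickle=True).item(); print((ray(m,(22,216),.044)-K0)@u*1000)
a=np.radians(-3.3); x=arm.inverse_kinematics(KH-.0332*yh(a)+.006*zh(a),rot(a)); print(x, sensors.observe()["joints"])
E
```

```text
(531, 101) 229.20275500163928
(540, 99) 238.13199545221804
(548, 97) 246.0764592319931
229.32513752086487Traceback (most recent call last):
  File "<stdin>", line 6, in <module>
NameError: name 'KH' is not defined. Did you mean: 'K0'?
```

View pics/c_stop.png

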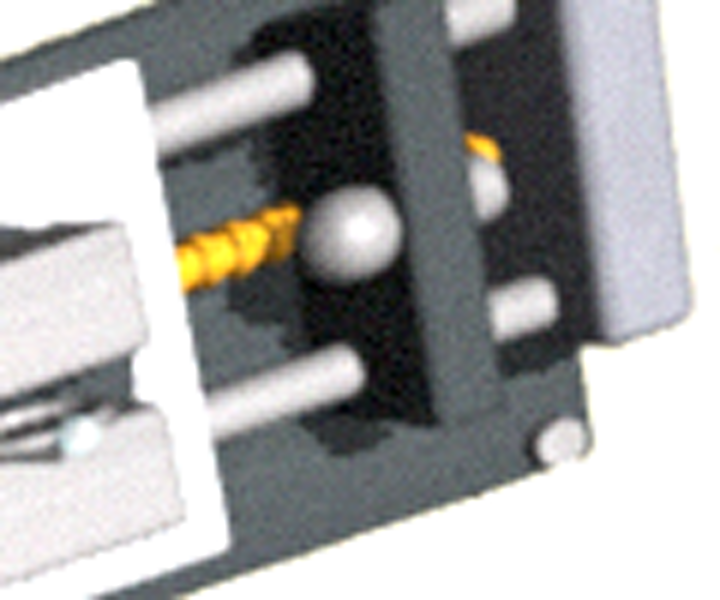

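```bash
python3 - <<'E'
from o4 import *
psi,off,dz,lead=json.load(open("st.json"))
try:
    arc(psi,off-.0001,dz,lead,-.05,.22,14.0,7,zg=.0003,stopf=lambda L:L[-1][1]>10 or (len(L)>1 and L[-1][2]<L[-2][2]-.45) or (len(L)>1 and L[-1][1]<8.0 and L[-2][1]<8.0))
except arm.IKError as e: print("IK",e)
s=sensors.observe(); print(s["joints"],s["clock"])
p=snap("wrist","q_wrist.png"); np.save("q.npy",p,allow_pickle=True)
E
```

```text
53.06 psi -3.030 off 0.0329 dz -0.0015 N 13.65 T 9.16 z 0.41 dev -2.39
53.46 psi -3.080 off 0.0330 dz -0.0016 N 14.44 T 9.68 z 0.49 dev -2.81
53.86 psi -3.130 off 0.0328 dz -0.0018 N 14.45 T 10.29 z 0.62 dev -2.93
STOPF
[-0.15544538  0.79327084  0.51698336  1.5928666  -0.4478073   0.89812149
 -2.61217174] 53.8583
```

View pics/q_wrist.png

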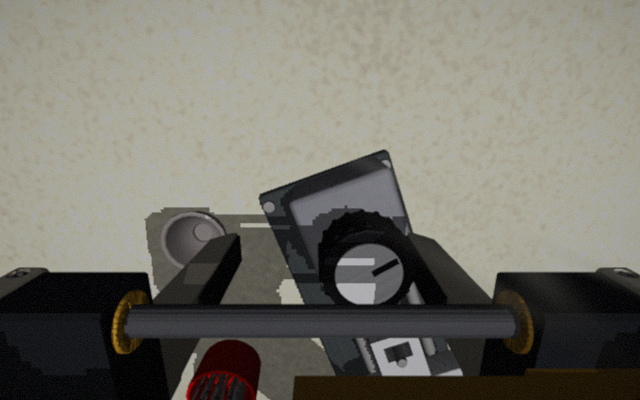

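```bash
python3 - <<'E'
from o4 import *
psi,off,dz,lead=json.load(open("st.json"))
lead=-.006; psi+=.12
arm.line_to(KH-[0,0,dz]-off*yh(psi)+lead*zh(psi),max_speed=.022,rotation=rot(psi))
print(meas(psi))
st=arc(psi,off,dz,lead,.17,.36,13.6,3,zg=.0003)
st=arc(*st,.113,.25,14.0,6,zg=.0003)
p=snap("wrist","r_wrist.png"); np.save("r.npy",p,allow_pickle=True)
im=cv2.convertScaleAbs(p["image"][150:300,0:200,::-1],alpha=1.7); cv2.imwrite("pics/r_zoom.png",cv2.resize(im,(780,585),interpolation=cv2.INTER_CUBIC))
E
```

```text
(np.float64(14.287342170667158), np.float64(-2.0193556864575086), np.float64(4.116496326079704), np.float64(-5.0451681394820636), 54.45)
55.10 psi -2.840 off 0.0327 dz -0.0019 N 14.04 T -2.68 z 3.63 dev -4.51
55.75 psi -2.670 off 0.0325 dz -0.0023 N 12.88 T -2.96 z 0.67 dev -4.23
56.40 psi -2.500 off 0.0328 dz -0.0025 N 12.66 T -2.88 z -0.99 dev -3.91
57.03 psi -2.387 off 0.0331 dz -0.0022 N 13.46 T -5.54 z 1.82 dev -2.27
57.66 psi -2.274 off 0.0333 dz -0.0026 N 13.44 T -8.03 z 1.25 dev -0.28
58.28 psi -2.161 off 0.0335 dz -0.0030 N 12.89 T -8.87 z 0.69 dev 1.15
58.91 psi -2.048 off 0.0339 dz -0.0032 N 12.85 T -8.94 z -0.68 dev 1.64
59.53 psi -1.935 off 0.0343 dz -0.0030 N 12.91 T -9.34 z -1.10 dev 1.86
60.16 psi -1.822 off 0.0347 dz -0.0027 N 13.26 T -9.53 z -0.97 dev 2.02
```

View pics/r_wrist.png

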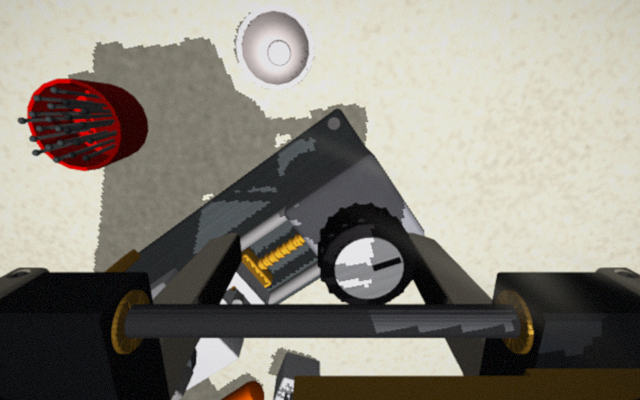

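View pics/r_zoom.png

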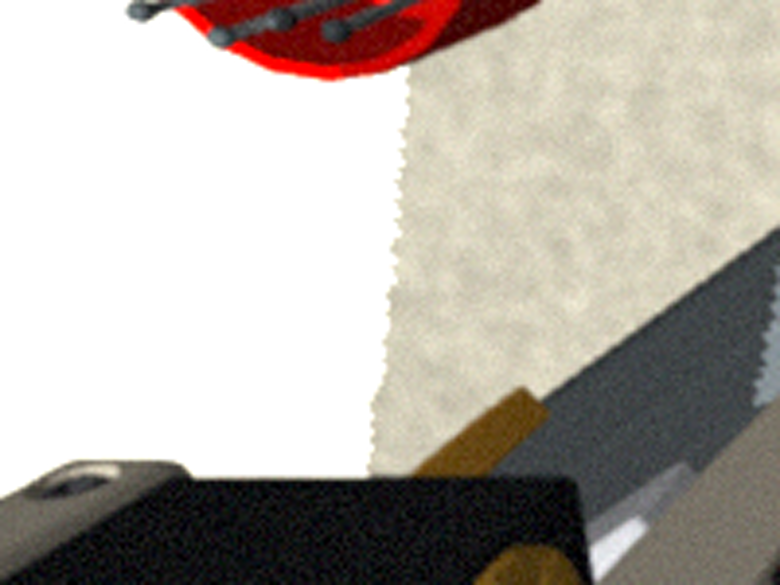

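```bash
python3 - <<'E'
from o4 import *
psi,off,dz,lead=json.load(open("st.json"))
arc(psi,off+.0001,dz,lead,.24,.26,14.0,1,zg=.0003)
p=snap("wrist","s_wrist.png"); np.save("s.npy",p,allow_pickle=True)
im=cv2.convertScaleAbs(p["image"][180:300,40:200,::-1],alpha=1.9); cv2.imwrite("pics/s_zoom.png",cv2.resize(im,(800,600),interpolation=cv2.INTER_CUBIC))
E
```

```text
61.31 psi -1.582 off 0.0350 dz -0.0024 N 14.51 T -9.27 z -2.90 dev 2.80
```

View pics/s_zoom.png

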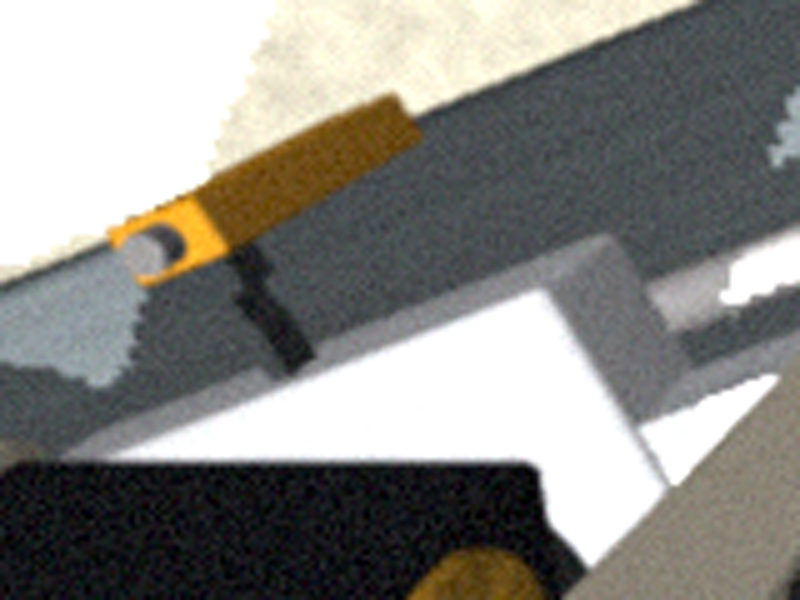

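```bash
python3 - <<'E'
from h import *
p=np.load("s.npy",allow_pickle=True).item()
im=np.clip(p["image"][222:262,72:116,::-1].astype(float)*2.6,0,255).astype(np.uint8); im=cv2.resize(im,(44*14,40*14),interpolation=cv2.INTER_NEAREST)
for k in range(0,44,4): cv2.putText(im,str(72+k),(k*14,10),0,.35,(0,0,255),1)
for k in range(2,40,4): cv2.putText(im,str(222+k),(0,k*14+12),0,.35,(0,0,255),1)
# predicted geometry: lines along n at z=.049 through u offset from fiducial
u=np.array([-.3432,.9393,0]);n=np.array([.9393,.3432,0])
a=ray(p,(91.5,236),.049); print(a,(a-K0)@u*1000,(a-K0)@n*1000, px(p,a+.001*u)-px(p,a), px(p,a+.001*n)-px(p,a))
cv2.imwrite("pics/s_z2.png",im)
E
```

```text
[0.59620663 0.07500289 0.049     ] 174.8962355035643 54.00869196797971 [-1.23011933  0.48321935] [-0.81868861 -1.21911202]
```

View pics/s_z2.png

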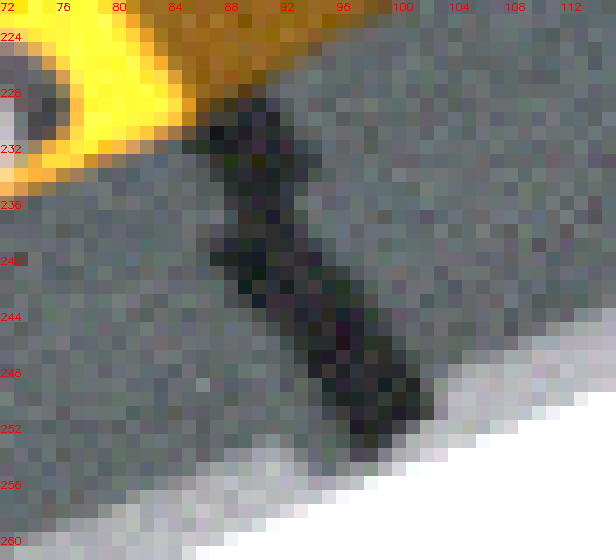

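```bash
cat > gap.py <<'E'
from h import *
u=np.array([-.3432,.9393,0]);n=np.array([.9393,.3432,0])
def rect(p,u0=174.8,show=None,sc=40,n0=36,n1=66,du=12):
    # rectified patch at z=.049: x axis = u mm, y axis = n mm
    uu=np.linspace(u0-du,u0+du,24*12+1); nn=np.linspace(n1,n0,(n1-n0)*12+1)
    mx=np.zeros((len(nn),len(uu)),np.float32); my=mx.copy()
    for i,b in enumerate(nn):
        for j,a in enumerate(uu):
            X=K0+u*a/1000+n*b/1000; X[2]=.049; mx[i,j],my[i,j]=px(p,X)
    im=cv2.remap(p["image"],mx,my,cv2.INTER_LINEAR)
    return im,uu,nn
E
python3 - <<'E'
from gap import *
p=np.load("s.npy",allow_pickle=True).item()
im,uu,nn=rect(p); g=im.mean(2)
for b in np.arange(62,46,-.75):
    r=g[np.argmin(abs(nn-b))]; d=r<np.median(r[(r<90)])*.62 if (r<90).any() else r<0
    idx=uu[r<28]; print(round(b,2), "min %.0f med %.0f"%(r.min(),np.median(r)), "dark %.2f..%.2f c %.2f"%(idx.min(),idx.max(),np.median(idx)) if len(idx) else "-")
o=np.clip(im[:,:,::-1]*2.4,0,255).astype(np.uint8); cv2.imwrite("pics/s_rect.png",cv2.resize(o,None,fx=1.6,fy=1.6))
E
```

```text
62.0 min 28 med 37 -
61.25 min 30 med 38 -
60.5 min 31 med 38 -
59.75 min 22 med 41 dark 172.22..175.47 c 173.84
59.0 min 18 med 41 dark 172.30..176.22 c 174.26
58.25 min 10 med 39 dark 172.13..177.55 c 174.84
57.5 min 12 med 40 dark 172.22..177.05 c 174.63
56.75 min 14 med 39 dark 172.22..177.05 c 174.63
56.0 min 13 med 39 dark 172.05..176.97 c 174.51
55.25 min 13 med 39 dark 171.97..177.13 c 174.55
54.5 min 16 med 40 dark 173.22..177.30 c 175.26
53.75 min 15 med 40 dark 174.38..178.05 c 176.22
53.0 min 16 med 41 dark 174.55..179.72 c 177.13
52.25 min 13 med 41 dark 174.80..179.88 c 177.34
51.5 min 10 med 40 dark 174.72..179.63 c 177.18
50.75 min 11 med 41 dark 174.47..179.72 c 177.09
50.0 min 12 med 40 dark 174.30..179.55 c 176.93
49.25 min 17 med 41 dark 173.97..179.38 c 176.68
48.5 min 16 med 41 dark 173.80..178.97 c 176.38
47.75 min 14 med 39 dark 173.88..178.88 c 176.38
47.0 min 13 med 39 dark 173.72..178.88 c 176.30
46.25 min 11 med 38 dark 173.88..178.97 c 176.43
```

View pics/s_rect.png

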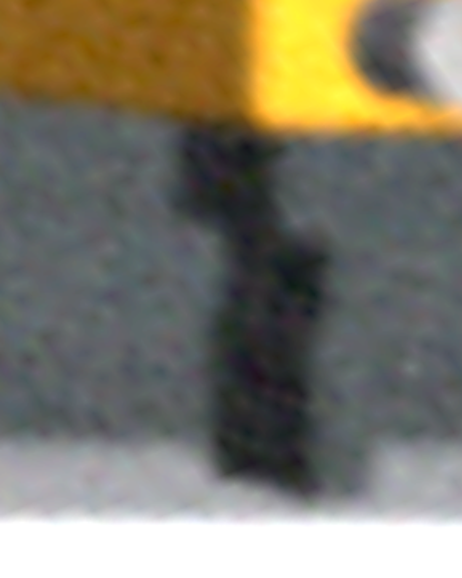

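```bash
python3 - <<'E'
from o4 import *
from gap import *
psi,off,dz,lead=json.load(open("st.json"))
arc(psi,off-.0002,dz,lead,.21,.22,14.0,1,zg=.0003)
p=snap("wrist","t_wrist.png"); np.save("t.npy",p,allow_pickle=True)
im,uu,nn=rect(p); g=im.mean(2)
for b in np.arange(60,46,-.75):
    r=g[np.argmin(abs(nn-b))]; idx=uu[r<28]; print(round(b,2), "dark %.2f..%.2f c %.2f"%(idx.min(),idx.max(),np.median(idx)) if len(idx) else "-")
o=np.clip(im[:,:,::-1]*2.4,0,255).astype(np.uint8); cv2.imwrite("pics/t_rect.png",cv2.resize(o,None,fx=1.6,fy=1.6))
E
```

```text
62.48 psi -1.372 off 0.0347 dz -0.0020 N 13.90 T -9.32 z -3.35 dev 3.32
60.0 dark 172.97..174.63 c 173.80
59.25 dark 172.63..175.22 c 173.93
58.5 dark 172.38..177.05 c 174.72
57.75 dark 172.30..176.72 c 174.51
57.0 dark 172.13..176.72 c 174.43
56.25 dark 172.30..176.88 c 174.59
55.5 dark 172.38..176.88 c 174.63
54.75 dark 172.47..176.97 c 174.72
54.0 dark 172.88..177.13 c 175.01
53.25 dark 173.22..177.55 c 175.38
52.5 dark 173.30..177.72 c 175.51
51.75 dark 172.97..177.63 c 175.30
51.0 dark 172.97..177.47 c 175.22
50.25 dark 172.47..177.55 c 175.01
49.5 dark 172.30..177.47 c 174.88
48.75 dark 172.22..177.22 c 174.72
48.0 dark 172.30..176.80 c 174.55
47.25 dark 172.38..176.97 c 174.68
46.5 dark 172.05..176.97 c 174.51
```

View pics/t_rect.png

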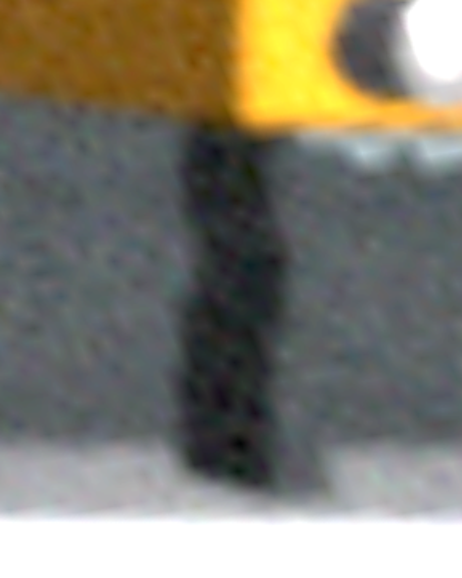

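View pics/t_wrist.png

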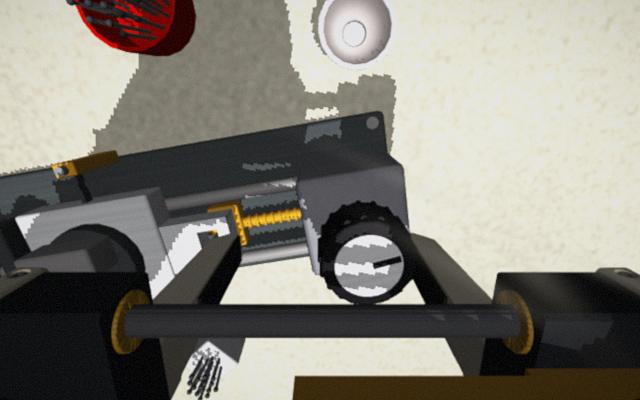

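```bash
python3 - <<'E'
from gap import *
ims=[]
for f in ("m","s","t"):
    p=np.load(f+".npy",allow_pickle=True).item()
    im,uu,nn=rect(p,u0=171,n0=42,n1=64); o=np.clip(im[:,:,::-1]*2.4,0,255).astype(np.uint8); ims.append(o[:, :240])
    c=-p["extrinsics"][:3,:3].T@p["extrinsics"][:3,3]; print(f,(c-K0)@u,(c-K0)@n,c[2])
cv2.imwrite("pics/cmp.png",cv2.resize(np.hstack(ims),(790,580)))
p=np.load("b.npy",allow_pickle=True).item(); im,uu,nn=rect(p,u0=165,n0=40,n1=68,du=16); o=np.clip(im[:,:,::-1]*2.4,0,255).astype(np.uint8); cv2.imwrite("pics/b_rect.png",cv2.resize(o,(578,580)))
E
```

```text
m 0.028368500161467386 0.07743231441723818 0.25764557317955
s -0.006755388613004788 0.08371870136237336 0.2549348441829077
t 0.01076141719797321 0.08232341885977737 0.25519248643263687
```

View pics/cmp.png

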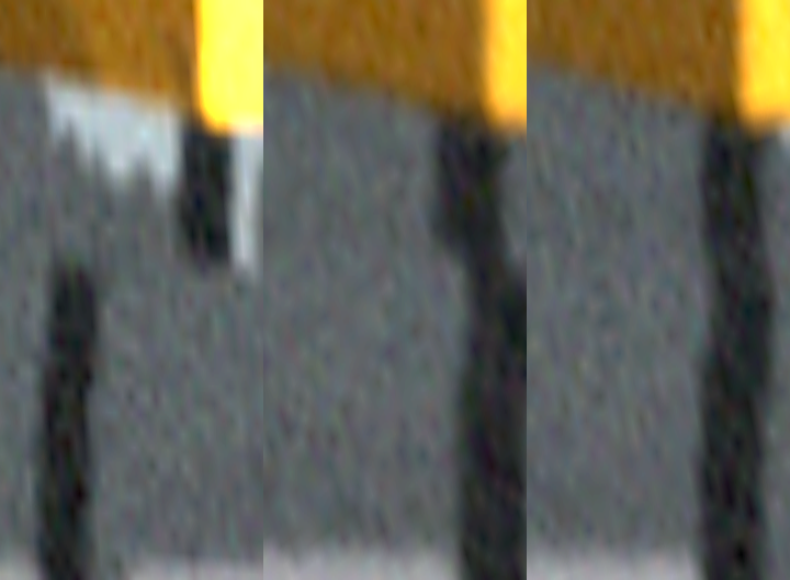

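View pics/b_rect.png

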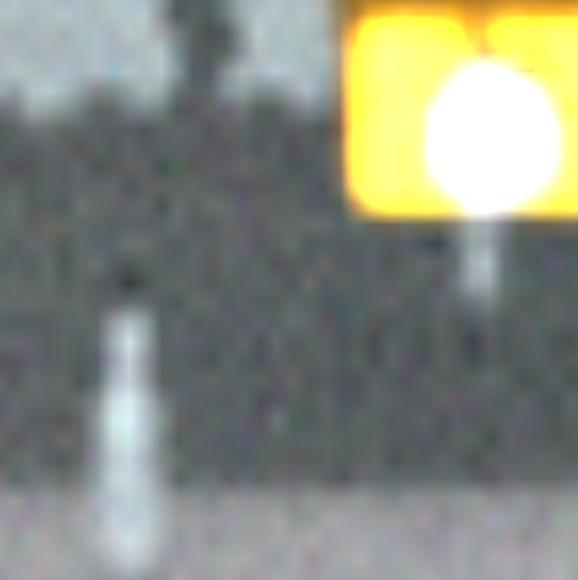

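```bash
python3 - <<'E'
from o4 import *
from gap import *
psi,off,dz,lead=json.load(open("st.json"))
arc(psi,off,dz,lead,.065,.2,14.0,1,zg=.0003)
p=snap("wrist","u_wrist.png"); np.save("u.npy",p,allow_pickle=True)
im,uu,nn=rect(p); g=im.mean(2)
for b in np.arange(58.5,46,-.75):
    r=g[np.argmin(abs(nn-b))]; idx=uu[r<28]; print(round(b,2), "dark %.2f..%.2f c %.2f"%(idx.min(),idx.max(),np.median(idx)) if len(idx) else "-")
o=np.clip(im[:,:,::-1]*2.4,0,255).astype(np.uint8); cv2.imwrite("pics/u_rect.png",cv2.resize(o,None,fx=1.6,fy=1.6))
E
```

```text
63.04 psi -1.307 off 0.0347 dz -0.0016 N 13.76 T -8.81 z -2.71 dev 3.26
58.5 dark 172.38..176.80 c 174.59
57.75 dark 172.55..177.13 c 174.84
57.0 dark 172.47..176.97 c 174.72
56.25 dark 172.38..177.05 c 174.72
55.5 dark 172.55..176.80 c 174.68
54.75 dark 172.88..176.72 c 174.80
54.0 dark 172.80..176.63 c 174.72
53.25 dark 172.55..176.88 c 174.72
52.5 dark 172.55..176.63 c 174.59
51.75 dark 172.47..176.63 c 174.55
51.0 dark 172.63..176.80 c 174.72
50.25 dark 172.13..176.72 c 174.43
49.5 dark 171.72..176.80 c 174.26
48.75 dark 171.88..176.30 c 174.09
48.0 dark 171.88..175.80 c 173.84
47.25 dark 171.72..176.05 c 173.88
46.5 dark 171.88..176.05 c 173.97
```

View pics/u_rect.png

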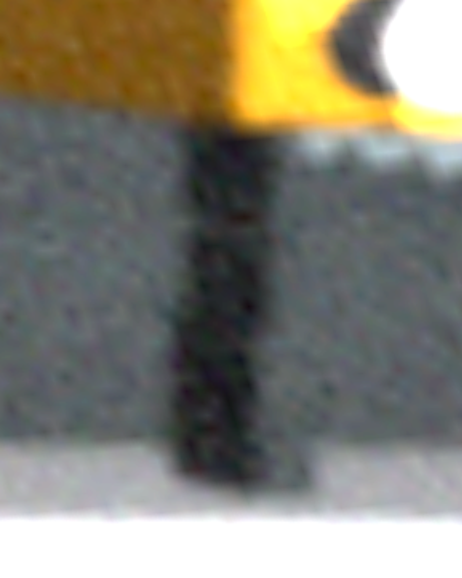

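```bash
python3 - <<'E'
from o4 import *
psi,off,dz,lead=json.load(open("st.json"))
arm.line_to(KH-.008*yh(psi)-.001*zh(psi),max_speed=.06)
arm.line_to(KH-.008*yh(psi)+[0,0,.06],max_speed=.15)
arm.line_to([0.60,0.062,0.18],max_speed=.2,rotation=rot(np.radians(-70)))
p=snap("wrist","v_wrist.png"); np.save("v.npy",p,allow_pickle=True)
s=sensors.observe(); print(s["clock"],s["tcp_pos"],s["contact_force"])
d=cv2.resize(cv2.convertScaleAbs(p["image"][165:215,260:350,::-1],alpha=2.2,beta=20),(792,440),interpolation=cv2.INTER_NEAREST)
cv2.imwrite("pics/v_zoom.png",d)
E
```

```text
65.25 [0.60003048 0.05941223 0.179681  ] [ 0.52182452 -0.1719243  -0.89602287]
```

View pics/v_zoom.png

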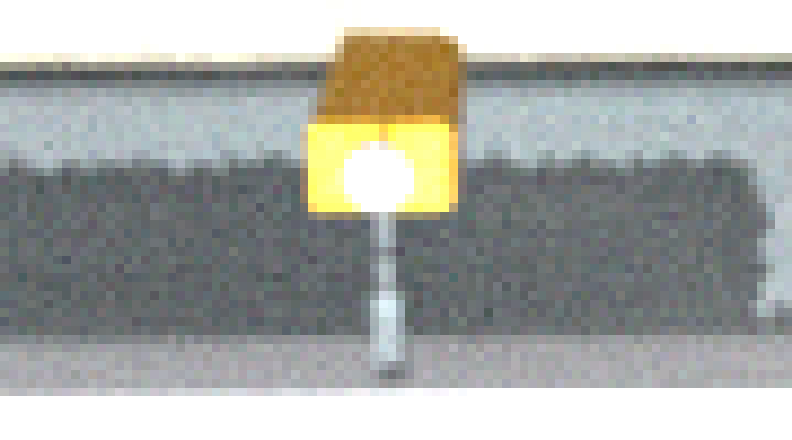

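View pics/v_wrist.png

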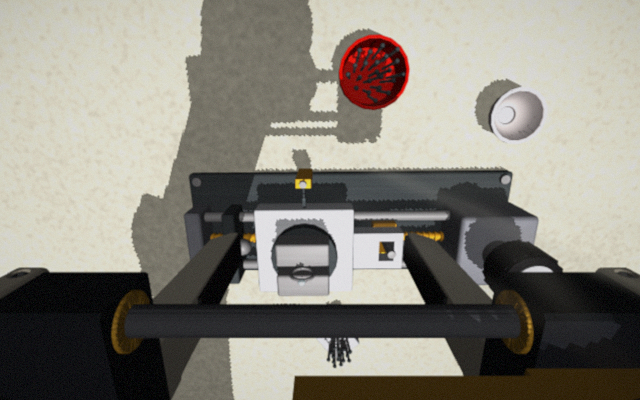

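The pointer and index tips are in line to within about 0.2 mm. The pin sits at the knob end of the slot, and the gripper is clear of everything, so I'm handing the job in.

```bash
python3 - <<'E'
from h import *
print(arm.job_done()); print(sensors.observe()["clock"])
E
```

```text
the job is handed in; nothing more can be done
None
the job is handed in; nothing more can be done
```

The stage went past the index to its end stop and came back to the mark. The job was handed in at about 65 s of the 72 s allowed, with the gripper clear of everything.

- **Gripping:** `grab()` is fixed at about 30 N, over your 15 N limit. I turned the knob with one pad of the open gripper pressed against its side instead, at about 13–14.5 N. One noisy reading showed 15.09 N, so I can't rule out a brief moment at 15 N.
- **Slipping:** Early clockwise turns slipped on the knob and cost about 15 s. Slower, continuous arcs then turned it without slipping.
- **End stop:** I felt it as a rise in turning force from about 9.0 to 10.3 N at the knob's rim, roughly 3 N on the stop, and backed off straight away. I worked that 3 N out from the rim force and did not measure it directly.
- **Return:** I turned counter-clockwise only, first through the slack, then up to the mark in three shrinking steps.
- **Last checks:** From above after letting go, the pointer and index tips were in line to about 0.2 mm. The pin was at the knob end of the slot, so the slack is taken up in the returning direction. An earlier oblique view was uncertain by about 0.4 mm, but the final view from above settled it.
- **Other things on the bench:** The red pot and stone cup were where they had been in the last picture. I did not check the setting tool or burr block again at the end.

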